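# Set the drip tray against the counter guard, up to the scribed line

## Robot

A 6-joint arm with a two-finger parallel gripper is mounted at the origin on the work surface. World frame = base frame: x ahead of the robot, y to its left, z up, the work surface at z = 0. Lengths are in m, angles in rad, forces in N, time in s.
With the tool pointing down it reaches from about 0.375 to 0.75 m from the base axis. Payload 9 kg.
Tool frame: the origin (TCP) lies midway between the tips of the shut fingers; the grasp point (between the pads) lies 19 mm behind it; z points along the fingers, y is the line along which they close (so a half turn about z gives the same grasp; the last joint's range is limited). The gripper opens to 85 mm and grips with 20 to 120 N. Pads are 22 mm wide; open, the fingers measure 114 mm over their backs; the gripper's body (76 mm by 85 mm) begins 54 mm behind the grasp point. The pads swing forward as they close: fully open they stand 13 mm farther back than shut.
Start: joints at [-1.329, 0.104, 0.097, 1.564, 0, 1.353], TCP at [0.266, -0.538, 0.231] pointing down, gripper open.
Joint ranges: [-2.99, 2.99], [-0.84, 1.86], [-1.1, 1.16], [-1.84, 2.11], [-1.51, 1.56], [-3.14, 3.14]. Speed limits (rad/s): [2.22, 2.22, 2.57, 3.14, 3.14, 3.14].

## Interface

Orientations are given as [roll, pitch, yaw] about the fixed x, y, z axes, in that order (R = Rz(yaw) Ry(pitch) Rx(roll)).
In Python, from cell import ctrl gives the robot as it stands. The module is installed in compiled form; this text tells all that it offers.
- The arm moves only by the shell command python3 -m creep [FORCE], which reads ROWS from standard input. ROWS is a JSON list of rows, 1 to 8 of them, each of 5 numbers: dx, dy, dz in shares of 100 cm (1.0 is 100 cm), then a turn about the tool's z in normalised numbers (1 is 4 rad), then the opening from 0.0 (shut) to 1.0 (fully open); each row is the pose to reach, as a shift and turn from the pose commanded when the command began, along the tool's axes at that moment; what a row does not reach only later rows make up. A row lasts 1/12 s, in which the tool goes at most 0.0417 m and 0.125 rad, less where a joint would pass 70% of its speed; a pose out of reach is approached as far as the arm can. The fingers move at their own pace and stop on an object; FORCE is the grip in N (left out, the last holds). Time passes only in rows, so rows that do not move let the fingers close. It prints the time, the measured TCP pose, the force, the opening and the grip force at its end. Input that does not fit is refused with a message, and nothing moves.
- ctrl.get_state(): the state, without advancing time (a new reading comes with each control period).
- ctrl.capture(name): name is "side" or "top"; returns (picture, depth): 400x640x3 uint8, red, green, blue; 400x640 float32, m along the optical axis (not along the pixel's ray), 0 where there is no reading.
- ctrl.calibration(name): a dict with "fov_y" (degrees; the focal length in pixels is half the picture's height over the tangent of half this angle, whatever the lens; pixels are square), "cx", "cy" (the principal point, pixels), "R" (3x3) and "t" (3): a world point X has camera coordinates R X + t. Camera axes: x right, y down, z forward; pixel columns grow to the right and rows downward; lengths in m; the calibration is good to about 2 mm. A picture is of the moment at which its call begins. calibration takes no time and is no camera call.
- ctrl.finish_job(): hands the job in; it is judged then, once.
The state is a dict: "time_s": time; "q": joint angles; "qd": joint speeds; "tau": joint torques, N m; "tcp_pos": TCP position; "orientation": TCP orientation; "ft_force": force on the tool from outside, world axes, zero at the start; "moment": the same for the moment, N m; "grip_width": opening from 0.0 (shut) to 1.0 (fully open); "gripper_force": force on a finger pad.
Only numpy, scipy, OpenCV 4.12 (cv2) and the standard library are available. Lean on these libraries where they do the work, as an engineer would, in place of code of your own. Each camera call takes 0.05 s, during which the arm holds its last target. There are 200 camera calls.

## Task

Set the steel drip tray in its place on the coffee counter: push it up square against the low guard rail behind it, gently because the guard sits on soft mounts, and then slide it along the guard to the robot's left, still touching it, until its leading end meets the line scribed in the counter. Do not run past the line, lift the tray off the counter, or disturb the pitcher, mug and canister; leave the tray resting against the guard.

Things in the scene. Friction and masses are not known exactly. Their poses are not given: they have to be found in the camera images.
- station: fixed place on the counter: a pale scribed line 2 mm wide, with a low guard rail beyond it. Origin on the counter, on the line; z up, +x away from the robot and square to the guard, y along the guard. The line runs along x at y = 0, from x = -140 to +40 mm. Two fixed 18 mm high brackets stand behind the guard
- guard_mid (a point): a fixed point of the station on the counter at x = 75, y = -145 mm. The guard (steel rail, glass strip on top, 12 mm thick, 56 mm high, 430 mm long along y) is centred here, but only roughly: it is clamped afresh each time and its near face lies anywhere within 25 mm in x of this point, parallel to y. Not measured: feel or see it
- guard_top (a point): a fixed point of the station 56 mm above guard_mid, the height of the guard's top. The guard sits on rubber mounts: it gives way about 1 mm per 4 N pressed on it, up to 8 mm, and springs back. Pressing the tray on it with more than 12 N, or the robot itself with more than 5 N, is too hard
- tray: loose drip tray, a flat steel slab with dark slots, 130 mm (x) by 190 mm (y), 30 mm high, 0.4 to 0.8 kg. Origin at the centre of its underside, z up. It starts near side of the guard, short of the line (station -y), its axes turned up to 0.2 rad from the station's. Its +x long side goes against the guard. Sliding it alone takes 1 to 9 N
- tray_well (a point): centre of the mouth of the square finger well in the middle of the tray's top, 30 mm above its underside: 64 x 64 mm, 26 mm deep, upright walls parallel to the tray's edges, floor 4 mm above the counter
- tray_lead (a point): the middle of the lower edge of the tray's leading end (its +y end, at tray x = 0, y = +95 mm, z = 0), the edge that must meet the line
- pitcher: bystander: steel milk pitcher, 88 mm wide, 100 mm high, with a side handle; origin at the centre of its underside
- mug: bystander: white mug, 82 mm wide, 90 mm high, with a side handle; origin at the centre of its underside
- canister: bystander: black jar with a pale lid, 90 mm wide, 110 mm high; origin at the centre of its underside
There are look-alikes about, which are no part of the job. There is more than one size of the tray; the one meant has the size given above.

How it is judged:
On the way, in this order (a step that is already met when the one before it is completed fails the run):
1. the tray is pressed square against the guard while still more than 30 mm short of the line (contact force between tray and station above 1.5 N and angle between the y axis of tray and the y axis of station, either way round below 0.05 rad and y of tray_lead in the frame of station below -0.03 m), for 0.2 s.
2. the tray comes up to the line sliding along the guard, touching it (contact force between tray and station above 0.3 N and y of tray_lead in the frame of station between -0.03 and 0.003 m), for 0.2 s.
At the end, for the whole second after the job is handed in: the tray lies flat and still on the counter, touching the guard, parallel to it within 2 degrees, with the middle of its leading edge within 3 mm of the scribed line (y of tray_lead in the frame of station between -0.003 and 0.003 m and contact force between tray and station above 0.1 N and angle between the y axis of tray and the y axis of station, either way round below 0.035 rad and height (world z) of tray below 0.004 m and linear speed of tray below 0.01 m/s).
It fails at once if the tray is pressed on the guard with more than 12 N (contact force between tray and station above 12 N).
It fails at once if the robot itself pushes on the guard with more than 5 N (contact force between any of the fingers, the arm and station above 5 N).
It fails at once if the tray's leading edge runs more than 6 mm past the line (y of tray_lead in the frame of station above 0.006 m).
It fails at once if the tray is lifted off the counter (height (world z) of tray above 0.012 m).
It fails at once if a bystander is moved by more than 20 mm (distance of any of pitcher, mug, canister from where it was at the start of the episode above 0.02 m).
It also fails if it takes over 72 s, if anything falls off the work surface, if the arm or the gripper's body presses on something with over 40 N, if the wrist force passes 120 N, or if a joint passes its speed limit or range.

## Working session

There is one attempt and no reset: what is moved stays moved. The work goes in short steps, Python scripts to look and compute and a shell command to move; the robot and the scene stay as the last step left them, time stands still between calls to the robot, and variables do not carry over. Pictures are saved under pics/ and viewed, at most 12 in all, crops included, and the job is handed in when it is done.

```bash
mkdir -p pics; cat > h.py <<'E'
import numpy as np, cv2
from cell import ctrl
def grab(n):
    im,d=ctrl.capture(n); np.savez(f'{n}.npz',im=im,d=d); return im,d
def cal(n):
    c=ctrl.calibration(n); return 200/np.tan(np.radians(c['fov_y'])/2),c['cx'],c['cy'],np.array(c['R']),np.array(c['t'])
def onplane(n,u,v,z):
    f,cx,cy,R,t=cal(n); r=R.T@np.array([(u-cx)/f,(v-cy)/f,1]); o=-R.T@t
    return o+r*(z-o[2])/r[2]
def bydepth(n,u,v,d):
    f,cx,cy,R,t=cal(n); return R.T@(np.array([(u-cx)/f,(v-cy)/f,1])*d-t)
E
python3 - <<'E'
from h import *
for n in('top','side'):
    im,d=grab(n); cv2.imwrite(f'pics/{n}0.png',im[:,:,::-1]); print(n,ctrl.calibration(n))
s=ctrl.get_state(); print(s)
E
```

```text
top {'fov_y': 53.03810816681731, 'cx': 320.5382236429265, 'cy': 198.22585070422508, 'R': array([[ 0.01984776, -0.99955918,  0.02207988],
       [-0.98067303, -0.02376267, -0.19420541],
       [ 0.19464447, -0.0177986 , -0.98071236]]), 't': array([-0.03123434,  0.47261876,  1.35663557])}
side {'fov_y': 47.7994440164393, 'cx': 325.86286057727193, 'cy': 195.85532925549106, 'R': array([[ 0.94985325, -0.31233116, -0.01510109],
       [-0.2318492 , -0.67104419, -0.70423408],
       [ 0.20982075,  0.67242021, -0.70980723]]), 't': array([-0.47131101,  0.16162528,  1.40948745])}
{'time_s': 0.1, 'q': array([-1.32869369e+00,  1.04662598e-01,  9.65823084e-02,  1.56388985e+00,
       -2.31413733e-06,  1.35308673e+00]), 'qd': array([ 7.09903106e-04, -1.27680213e-03,  2.04484533e-03, -8.55321135e-05,
        1.65428169e-03, -1.74426508e-03]), 'tau': array([ 5.75086480e-03, -5.58207500e+01,  5.04718316e+01,  1.30854797e-02,
       -3.91548137e-04, -9.76535333e-07]), 'tcp_pos': array([ 0.26620145, -0.53739993,  0.23060602]), 'orientation': array([-3.14044605e+00, -2.51277668e-04,  4.59812088e-01]), 'ft_force': array([0.26644216, 0.04156998, 0.63285195]), 'moment': array([-0.02099867,  0.00127306, -0.01951081]), 'gripper_force': 0.0, 'grip_width': 1.0014016072995242}
```

View pics/top0.png

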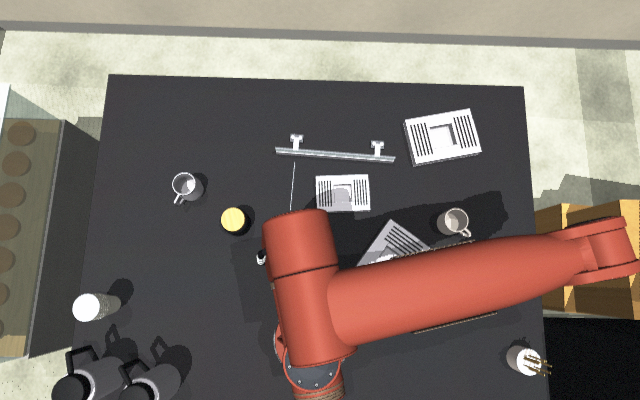

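View pics/side0.png

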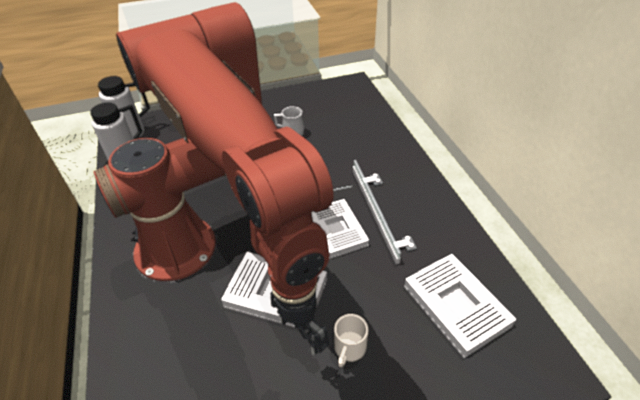

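Top view: the guard runs from (275,150) to (395,158) and the line from (294,162) to (290,212). There are three trays: one near the guard at (343,193), one at (442,137), and one under the arm. I'll measure all of them.

```bash
python3 - <<'E'
from h import *
z=np.load('top.npz');im,d=z['im'],z['d']
s=np.load('side.npz')
g=lambda L,z_:[print(p,onplane('top',*p,z_).round(4)) for p in L]
print('near tray');g([(316,176),(369,174),(370,210),(317,213)],.03)
print('far tray');g([(404,121),(472,109),(481,152),(413,165)],.03)
print('line');g([(294,163),(290.5,211)],0)
print('guard top near edge',);g([(275,153),(395,161)],.056)
print('objs');g([(185,183)],.1);g([(233,219)],.11);g([(453,220)],.09)
a=cv2.resize(im[130:240,260:420],None,fx=5,fy=5,interpolation=cv2.INTER_CUBIC);cv2.imwrite('pics/c1.png',a[:,:,::-1])
b=cv2.resize(s['im'][150:350,215:435],None,fx=3,fy=3,interpolation=cv2.INTER_CUBIC);cv2.imwrite('pics/c2.png',b[:,:,::-1])
E
```

```text
near tray
(316, 176) [ 0.5573 -0.0033  0.03  ]
(369, 174) [ 0.5695 -0.1936  0.03  ]
(370, 210) [ 0.4383 -0.1967  0.03  ]
(317, 213) [ 0.4232 -0.0097  0.03  ]
far tray
(404, 121) [ 0.7754 -0.3243  0.03  ]
(472, 109) [ 0.8304 -0.5809  0.03  ]
(481, 152) [ 0.6632 -0.605   0.03  ]
(413, 165) [ 0.6073 -0.3536  0.03  ]
line
(294, 163) [0.6122 0.0786 0.    ]
(290.5, 211) [0.4331 0.0853 0.    ]
guard top near edge
(275, 153) [0.631  0.1441 0.056 ]
(395, 161) [ 0.6128 -0.2829  0.056 ]
objs
(185, 183) [0.5038 0.4373 0.1   ]
(233, 219) [0.384 0.267 0.11 ]
(453, 220) [ 0.4004 -0.4692  0.09  ]
```

View pics/c1.png

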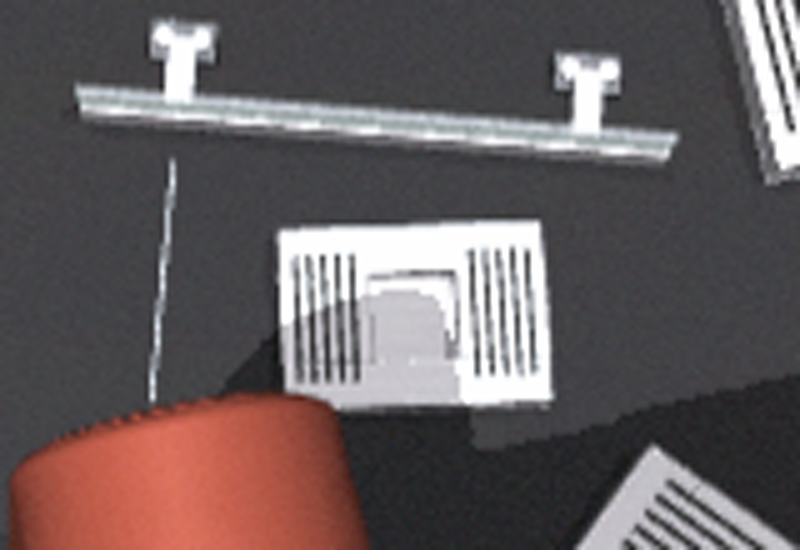

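View pics/c2.png

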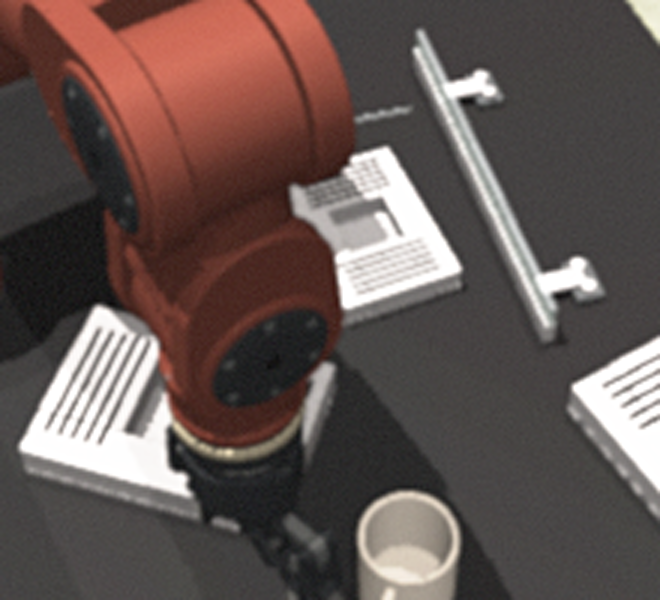

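The tray near the guard measures 190 x 130, so it is the right one. Its centre is about (0.498, -0.100) with yaw about 0.064. The station yaw is about -0.04 and its origin about (0.577, 0.078). I'll move over the well with the fingers partly open.

The manual's scale: turns go in shares of 4 rad. Converting my numbers, 0.396 rad / 4 = 0.099.

```bash
cat >> h.py <<'E'
def shift(x,y,z,yaw):
    s=ctrl.get_state(); p=np.array(s['tcp_pos']); w=s['orientation'][2]
    R=cv2.Rodrigues(np.array([0,0,w]))[0]@np.diag([1,-1,-1])
    print('t',s['time_s'],'dx dy dz',(R.T@(np.array([x,y,z])-p)).round(4),'turn',round(w-yaw,4))
E
echo '[[0.03,-0.022,0,0.0125,0.25],[0.065,-0.046,0,0.025,0.25],[0.1,-0.071,0,0.0375,0.25],[0.135,-0.096,0,0.05,0.25],[0.17,-0.121,0,0.0625,0.25],[0.204,-0.146,0,0.075,0.25],[0.238,-0.17,0,0.0875,0.25],[0.27,-0.195,0,0.099,0.25]]' | python3 -m creep 20
python3 -c "
from h import *
shift(.498,-.1,.1,.064)"
```

```text
time_s: 0.77
tcp_pos: [0.4203, -0.245, 0.231]
orientation: [-3.142, 0.0, 0.061]
ft_force: [1.6, 0.4, -0.6]
grip_width: 0.254
gripper_force: 0.0
t 0.7667 dx dy dz [ 0.0864 -0.14    0.131 ] turn -0.003
```

In the tool's units: -0.003 rad / 4 = -0.0008.

```bash

echo '[[0.02,-0.03,0.01,0,0.25],[0.04,-0.06,0.03,0,0.25],[0.06,-0.09,0.06,0,0.25],[0.08,-0.12,0.09,-0.0008,0.25],[0.0864,-0.14,0.12,-0.0008,0.25],[0.0864,-0.14,0.145,-0.0008,0.25],[0.0864,-0.14,0.145,-0.0008,0.25]]' | python3 -m creep
python3 - <<'E'
from h import *
im,d=grab('top');s,_=grab('side')
a=cv2.resize(im[130:240,260:420],None,fx=4,fy=4,interpolation=cv2.INTER_CUBIC)
b=cv2.resize(s[150:290,270:430],None,fx=4,fy=4,interpolation=cv2.INTER_CUBIC)[60:]
c=np.zeros((600,640,3),np.uint8);c[:]=cv2.resize(b,(640,500))[0:1,0:1];
cv2.imwrite('pics/c3.png',s[150:290,250:430,::-1].repeat(4,0).repeat(4,1)); cv2.imwrite('pics/c4.png',a[:,:,::-1])
E
```

```text
time_s: 1.35
tcp_pos: [0.4938, -0.0984, 0.0801]
orientation: [-3.137, 0.008, 0.07]
ft_force: [-1.2, 0.9, -0.6]
grip_width: 0.252
gripper_force: 0.0
```

View pics/c3.png

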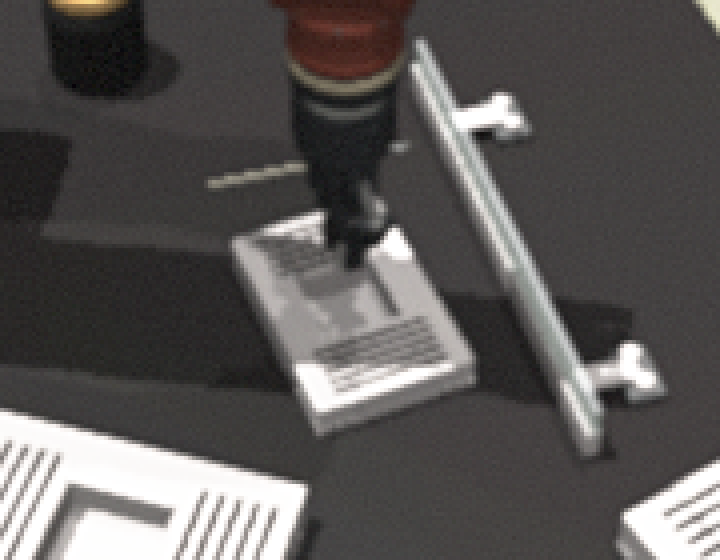

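View pics/c4.png

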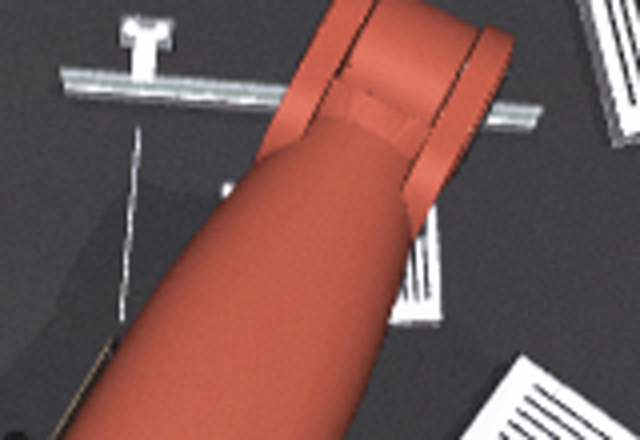

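Side view: the fingers are above the well, the line runs from (302,196) to (352,187), and the tray's top corners are visible. I'll cross-check my numbers from this camera.

```bash

python3 - <<'E'
from h import *
q=lambda u,v,z:print((u,v),onplane('side',250+u/4,150+v/4,z).round(4))
print('line');q(208,184,0);q(408,147,0)
print('tray TLnear,RBfar,RBnear');q(233,240,.03);q(475,370,.03);q(318,420,.03)
print('well top corners: BR');q(397,314,.03); q(312,297,.03)
print('guard near top edge ends?');q(415,65,.045);q(580,432,.045);q(590,455,0)
shift(.498,-.1,.012,.064)
E
```

```text
line
(208, 184) [0.4384 0.0886 0.    ]
(408, 147) [0.6178 0.0752 0.    ]
tray TLnear,RBfar,RBnear
(233, 240) [ 0.4332 -0.0091  0.03  ]
(475, 370) [ 0.5688 -0.1987  0.03  ]
(318, 420) [ 0.4406 -0.2051  0.03  ]
well top corners: BR
(397, 314) [ 0.5321 -0.1269  0.03  ]
(312, 297) [ 0.4747 -0.0885  0.03  ]
guard near top edge ends?
(415, 65) [0.6429 0.1277 0.045 ]
(580, 432) [ 0.614  -0.2879  0.045 ]
(590, 455) [ 0.6302 -0.2802  0.    ]
t 1.45 dx dy dz [ 0.0018 -0.0014  0.074 ] turn 0.0032
```

In the tool's units: 0.003 rad / 4 = 0.0008.

```bash

echo '[[0.002,0,0.02,0.0008,0.25],[0.003,0.001,0.04,0.0008,0.25],[0.003,0.001,0.055,0.0008,0.25],[0.003,0.001,0.068,0.0008,0.25],[0.003,0.001,0.071,0.0008,0.25],[0.003,0.001,0.071,0.0008,0.25]]' | python3 -m creep
echo '[[0,0,0,0,0.5],[0,0,0,0,0.5],[0,0,0,0,0.5],[0,0,0,0,0.5]]' | python3 -m creep 20
```

```text
time_s: 1.95
tcp_pos: [0.5007, -0.1037, 0.0166]
orientation: [3.141, -0.001, 0.062]
ft_force: [0.9, 0.3, 0.9]
grip_width: 0.249
gripper_force: 0.0
time_s: 2.28
tcp_pos: [0.5011, -0.1033, 0.0168]
orientation: [3.14, -0.002, 0.064]
ft_force: [-2.1, -0.6, 6.5]
grip_width: 0.45
gripper_force: 21.5
```

The fingers are gripping inside the well. I'll square the tray and approach the guard.

In the tool's units: 0.109 rad / 4 = 0.0273.

```bash

echo '[[0.003,0,0,0.005,0.5],[0.008,0.001,0,0.01,0.5],[0.014,0.002,0,0.015,0.5],[0.02,0.002,0,0.02,0.5],[0.026,0.003,0,0.025,0.5],[0.031,0.003,0,0.0273,0.5],[0.035,0.004,0,0.0273,0.5],[0.035,0.004,0,0.0273,0.5]]' | python3 -m creep
python3 - <<'E'
from h import *
im,d=grab('top');s,_=grab('side')
print(ctrl.get_state()['ft_force'])
cv2.imwrite('pics/c5.png',np.vstack([cv2.resize(s[160:270,270:430,::-1],None,fx=4,fy=4,interpolation=cv2.INTER_CUBIC)[:340],cv2.resize(im[135:200,260:420,::-1],None,fx=4,fy=4,interpolation=cv2.INTER_CUBIC)]))
E
```

```text
time_s: 2.95
tcp_pos: [0.536, -0.1046, 0.0168]
orientation: [3.141, -0.0, -0.045]
ft_force: [-4.1, 0.8, 9.1]
grip_width: 0.454
gripper_force: 22.1
[-3.79112972  0.56147409  8.06793764]
```

View pics/c5.png

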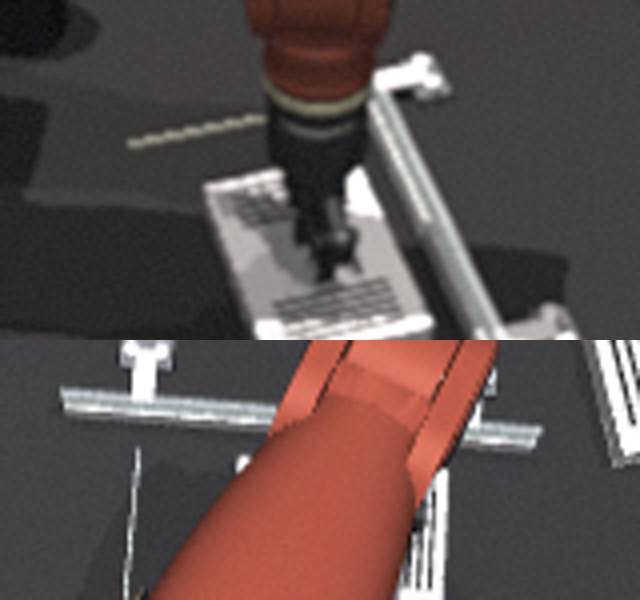

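```bash

echo '[[0.001,0,-0.001,0,0.5],[0.002,0,-0.001,0,0.5],[0.004,0,-0.001,0,0.5],[0.006,0,-0.001,0,0.5],[0.008,0,-0.001,0,0.5],[0.009,0,-0.001,0,0.5],[0.01,0,-0.001,0,0.5],[0.01,0,-0.001,0,0.5]]' | python3 -m creep
echo '[[0.001,0,0,0,0.5],[0.002,0,0,0,0.5]]' | python3 -m creep
```

```text
time_s: 3.72
tcp_pos: [0.5452, -0.1048, 0.0168]
orientation: [3.141, 0.001, -0.045]
ft_force: [-5.6, 0.2, 7.0]
grip_width: 0.452
gripper_force: 21.7
time_s: 3.88
tcp_pos: [0.547, -0.1049, 0.0168]
orientation: [3.141, 0.001, -0.045]
ft_force: [-5.7, 1.2, 6.1]
grip_width: 0.453
gripper_force: 21.8
```

```bash
python3 - <<'E'
from h import *
s,_=grab('side');im,_=grab('top')
# gap between tray far top corner and guard (rear end) : measure along bright/dark profile
cv2.imwrite('pics/c6.png',cv2.resize(s[195:295,320:430,::-1],None,fx=6,fy=6,interpolation=cv2.INTER_CUBIC))
E
```

```text
(no output)
```

View pics/c6.png

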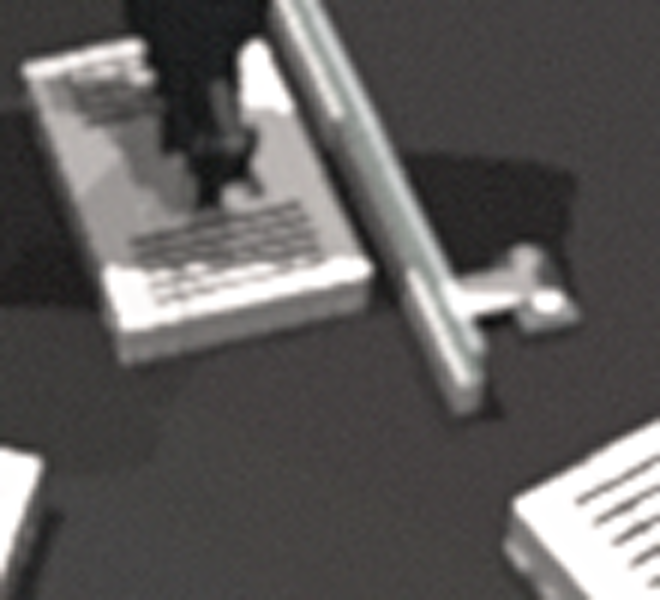

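Side crop: a gap of about 10 mm to the guard remains, and the tray is roughly parallel to it. I'll advance slowly.

```bash

echo '[[0.001,0,0,0,0.5],[0.002,0,0,0,0.5]]' | python3 -m creep | grep -E 'tcp|ft'
echo '[[0.001,0,0,0,0.5],[0.0015,0,0,0,0.5]]' | python3 -m creep| grep -E 'tcp|ft'
```

```text
tcp_pos: [0.549, -0.105, 0.0168]
ft_force: [-7.2, 0.3, 7.6]
tcp_pos: [0.5505, -0.1051, 0.0168]
ft_force: [-6.7, 0.8, 7.0]
```

```bash

echo '[[0.001,0,0,0,0.5],[0.0015,0,0,0,0.5]]' | python3 -m creep | grep -E 'tcp|ft'
```

```text
tcp_pos: [0.552, -0.1052, 0.0168]
ft_force: [-6.0, 0.3, 6.9]
```

```bash

echo '[[0.001,0,0,0,0.5],[0.0015,0,0,0,0.5]]' | python3 -m creep| grep -E 'tcp|ft'
```

```text
tcp_pos: [0.5535, -0.1052, 0.0168]
ft_force: [-6.1, -0.1, 7.5]
```

```bash

echo '[[0.001,0,0,0,0.5],[0.0015,0,0,0,0.5],[0.0015,0,0,0,0.5]]' | python3 -m creep| grep -E 'tcp|ft'
```

```text
tcp_pos: [0.5551, -0.1053, 0.0168]
ft_force: [-5.1, 0.2, 7.2]
```

```bash

echo '[[0.001,0,0,0,0.5],[0.0015,0,0,0,0.5],[0.0015,0,0,0,0.5]]' | python3 -m creep| grep -E 'tcp|ft'
```

```text
tcp_pos: [0.5566, -0.1054, 0.0168]
ft_force: [-5.7, 0.7, 7.4]
```

```bash

echo '[[0.001,0,0,0,0.5],[0.0015,0,0,0,0.5],[0.0015,0,0,0,0.5]]' | python3 -m creep| grep -E 'tcp|ft'
```

```text
tcp_pos: [0.5581, -0.1054, 0.0168]
ft_force: [-6.1, 0.4, 6.2]
```

```bash

echo '[[0.001,0,0,0,0.5],[0.0015,0,0,0,0.5],[0.0015,0,0,0,0.5]]' | python3 -m creep| grep -E 'tcp|ft'
python3 -c "from cell import ctrl
print(ctrl.get_state()['moment'])"
```

```text
tcp_pos: [0.5596, -0.1055, 0.0168]
ft_force: [-6.2, -0.1, 7.7]
[ 0.0720243   1.23594582 -0.00212653]
```

```bash

echo '[[0.001,0,0,0,0.5],[0.0015,0,0,0,0.5],[0.0015,0,0,0,0.5]]' | python3 -m creep| grep -E 'tcp|ft'
python3 -c "from cell import ctrl
print(ctrl.get_state()['moment'])"
```

```text
tcp_pos: [0.5611, -0.1056, 0.0168]
ft_force: [-6.1, -0.7, 6.4]
[ 0.10339289  1.20177737 -0.00894656]
```

```bash
python3 - <<'E'
from h import *
s,_=grab('side')
cv2.imwrite('pics/c7.png',cv2.resize(s[180:280,310:410,::-1],None,fx=6,fy=6,interpolation=cv2.INTER_CUBIC))
E
```

```text
(no output)
```

View pics/c7.png

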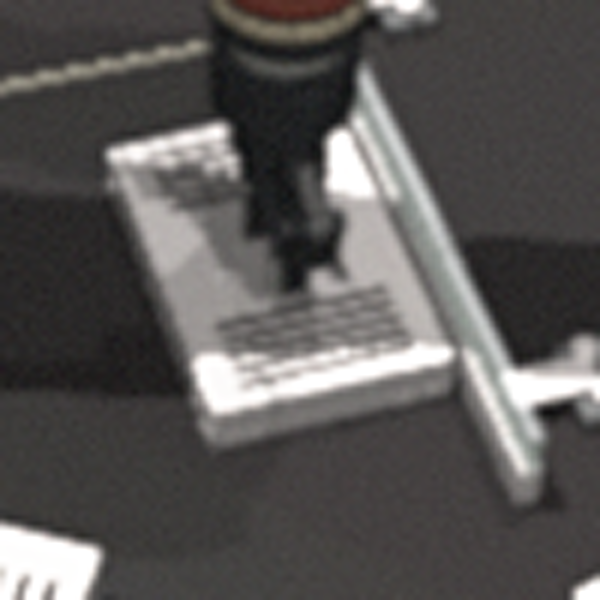

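Side crop: the tray's rear far corner at (455,350) is now only a few mm from the guard's face, and it looks parallel to it.

```bash
echo '[[0.001,0,0,0,0.5],[0.0015,0,0,0,0.5],[0.0015,0,0,0,0.5]]' | python3 -m creep| grep -E 'tcp|ft'
python3 - <<'E'
from h import *
q=lambda u,v,z:print((u,v),onplane('side',310+u/6,180+v/6,z).round(4))
q(455,350,.03);q(340,120,.03);q(512,503,0);q(465,350,.056); q(515,465,.056)
print(ctrl.get_state()['moment'])
E
```

```text
tcp_pos: [0.5626, -0.1056, 0.0168]
ft_force: [-5.0, 0.4, 6.9]
(455, 350) [ 0.6244 -0.2005  0.03  ]
(340, 120) [ 0.63   -0.0289  0.03  ]
(512, 503) [ 0.6239 -0.2784  0.    ]
(465, 350) [ 0.6186 -0.2211  0.056 ]
(515, 465) [ 0.6126 -0.2942  0.056 ]
[ 0.12135448  1.21526921 -0.02439241]
```

```bash
echo '[[0.001,0,0,0,0.5],[0.0015,0,0,0,0.5],[0.0015,0,0,0,0.5]]' | python3 -m creep| grep -E 'tcp|ft'
python3 -c "from cell import ctrl
print(ctrl.get_state()['moment'])"
```

```text
tcp_pos: [0.5641, -0.1057, 0.0168]
ft_force: [-5.4, -0.1, 6.1]
[0.12311018 1.20913622 0.03537889]
```

```bash
echo '[[0.001,0,0,0,0.5],[0.0015,0,0,0,0.5],[0.0015,0,0,0,0.5]]' | python3 -m creep| grep -E 'tcp|ft'
python3 -c "from cell import ctrl
print(ctrl.get_state()['moment'])"
```

```text
tcp_pos: [0.5656, -0.1057, 0.0168]
ft_force: [-6.5, 0.2, 7.1]
[ 0.0833166   1.10965144 -0.010036  ]
```

```bash
echo '[[0.001,0,0,0,0.5],[0.0015,0,0,0,0.5],[0.0015,0,0,0,0.5]]' | python3 -m creep| grep -E 'tcp|ft'
python3 -c "from cell import ctrl
print(ctrl.get_state()['moment'])"
```

```text
tcp_pos: [0.5666, -0.1057, 0.0168]
ft_force: [-8.3, 0.7, 8.9]
[ 0.17624825  1.72017456 -0.04212189]
```

Contact: the force rose and the TCP started to lag. I'll press a touch more and hold.

```bash
echo '[[0.0004,0,0,0,0.5],[0.0008,0,0,0,0.5],[0.0008,0,0,0,0.5],[0.0008,0,0,0,0.5],[0.0008,0,0,0,0.5]]' | python3 -m creep| grep -E 'tcp|ft|ori'
python3 -c "from cell import ctrl
print(ctrl.get_state()['moment'])"
```

```text
tcp_pos: [0.567, -0.1057, 0.0168]
orientation: [3.141, 0.003, -0.045]
ft_force: [-10.6, 1.2, 9.8]
[ 0.19214405  2.16305955 -0.11998533]
```

```bash
echo '[[0,-0.001,0,0,0.5],[0,-0.002,0,0,0.5],[-0.0002,-0.004,0,0,0.5],[-0.0003,-0.006,0,0,0.5]]' | python3 -m creep| grep -E 'tcp|ft|ori'
python3 -c "from cell import ctrl
print(ctrl.get_state()['moment'])"
```

```text
tcp_pos: [0.5681, -0.1013, 0.0169]
orientation: [3.139, 0.0, -0.047]
ft_force: [-4.5, -7.1, 4.1]
[-1.12827938  0.89728643 -0.5076068 ]
```

```bash
echo '[[0,-0.002,0,0,0.5],[0,-0.004,0,0,0.5],[0,-0.006,0,0,0.5],[0,-0.008,0,0,0.5],[0,-0.01,0,0,0.5]]' | python3 -m creep| grep -E 'tcp|ft|ori'
python3 -c "from cell import ctrl
print(ctrl.get_state()['moment'])"
```

```text
tcp_pos: [0.5686, -0.0912, 0.0169]
orientation: [3.139, 0.0, -0.047]
ft_force: [-4.7, -6.4, 3.4]
[-1.12789714  0.87411123 -0.51998432]
```

```bash
echo '[[0,-0.002,0,0,0.5],[0,-0.004,0,0,0.5],[0,-0.006,0,0,0.5],[0,-0.008,0,0,0.5],[0,-0.01,0,0,0.5],[0,-0.012,0,0,0.5],[0,-0.014,0,0,0.5],[0,-0.016,0,0,0.5]]' | python3 -m creep| grep -E 'tcp|ft|ori'
```

```text
tcp_pos: [0.5694, -0.0752, 0.0169]
orientation: [3.139, -0.0, -0.047]
ft_force: [-3.9, -7.0, 4.7]
```

```bash
echo '[[0,-0.002,0,0,0.5],[0,-0.004,0,0,0.5],[0,-0.006,0,0,0.5],[0,-0.008,0,0,0.5],[0,-0.01,0,0,0.5],[0,-0.012,0,0,0.5],[0,-0.014,0,0,0.5],[0,-0.016,0,0,0.5]]' | python3 -m creep| grep -E 'tcp|ft|ori'
```

```text
tcp_pos: [0.5702, -0.0591, 0.0169]
orientation: [3.139, -0.0, -0.047]
ft_force: [-3.6, -6.1, 3.8]
```

```bash
echo '[[0,-0.002,0,0,0.5],[0,-0.004,0,0,0.5],[0.0001,-0.006,0,0,0.5],[0.0002,-0.008,0,0,0.5],[0.0002,-0.01,0,0,0.5],[0.0003,-0.012,0,0,0.5],[0.0004,-0.014,0,0,0.5],[0.0004,-0.016,0,0,0.5]]' | python3 -m creep| grep -E 'tcp|ft|ori'
```

```text
tcp_pos: [0.5712, -0.0432, 0.0169]
orientation: [3.139, -0.0, -0.047]
ft_force: [-4.3, -6.7, 3.7]
```

```bash
echo '[[0,-0.002,0,0,0.5],[0,-0.004,0,0,0.5],[0.0001,-0.006,0,0,0.5],[0.0002,-0.008,0,0,0.5],[0.0002,-0.01,0,0,0.5],[0.0002,-0.012,0,0,0.5],[0.0002,-0.013,0,0,0.5],[0.0002,-0.014,0,0,0.5]]' | python3 -m creep| grep -E 'tcp|ft|ori'
python3 - <<'E'
from h import *
s,_=grab('side');im,_=grab('top')
a=cv2.resize(s[165:235,285:385,::-1],None,fx=6,fy=6,interpolation=cv2.INTER_CUBIC)
b=cv2.resize(im[152:177,270:370,::-1],None,fx=6,fy=6,interpolation=cv2.INTER_CUBIC)
cv2.imwrite('pics/c8.png',np.vstack([a,b]))
E
```

```text
tcp_pos: [0.5721, -0.0292, 0.0169]
orientation: [3.139, -0.0, -0.047]
ft_force: [-5.0, -6.5, 4.3]
```

View pics/c8.png

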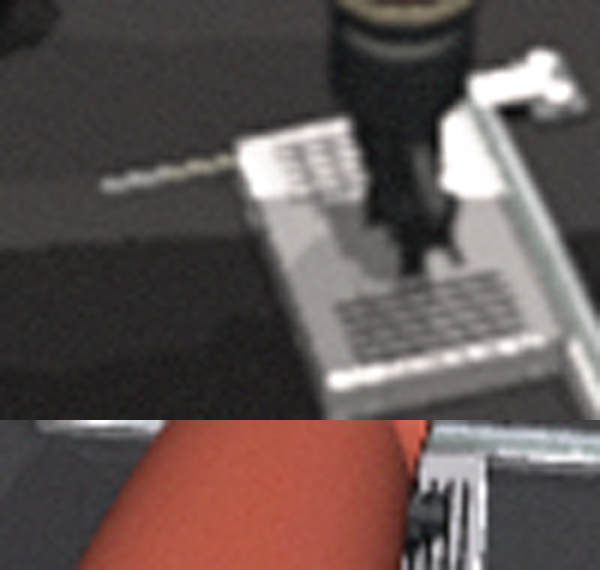

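The tray is against the guard, about 12 mm short of the line. I'll go 8 mm more, then release, retract and measure unobstructed.

```bash
echo '[[0,-0.001,0,0,0.5],[0,-0.002,0,0,0.5],[0,-0.003,0,0,0.5],[0,-0.004,0,0,0.5],[0,-0.005,0,0,0.5],[0,-0.006,0,0,0.5],[0,-0.007,0,0,0.5],[0,-0.008,0,0,0.5]]' | python3 -m creep| grep -E 'tcp|ft|ori'
echo '[[0,0,0,0,0.25],[0,0,0,0,0.25],[0,0,0,0,0.25],[0,0,-0.02,0,0.25],[0,0,-0.05,0,0.25],[0,0,-0.09,0,0.25],[0,0,-0.13,0,0.25]]' | python3 -m creep
```

```text
tcp_pos: [0.5724, -0.0213, 0.0169]
orientation: [3.139, -0.0, -0.047]
ft_force: [-5.1, -6.7, 5.1]
time_s: 12.13
tcp_pos: [0.5715, -0.0194, 0.1469]
orientation: [-3.141, 0.002, -0.045]
ft_force: [1.7, -0.6, 0.4]
grip_width: 0.252
gripper_force: 0.0
```

```bash
echo '[[-0.03,0.03,0,0,0.25],[-0.06,0.06,0,0,0.25],[-0.08,0.09,0,0,0.25],[-0.09,0.13,0,0,0.25],[-0.1,0.17,0,0,0.25],[-0.1,0.21,0,0,0.25],[-0.1,0.25,0,0,0.25],[-0.1,0.25,0,0,0.25]]' | python3 -m creep| grep -E 'tcp|time'
python3 - <<'E'
from h import *
ims=[grab('top')[0] for _ in range(4)];sd=[grab('side')[0] for _ in range(4)]
t=np.mean(ims,0);s=np.mean(sd,0)
np.savez('rel.npz',t=t,s=s)
a=cv2.resize(s[165:225,285:385,::-1],None,fx=7,fy=7,interpolation=cv2.INTER_CUBIC)
b=cv2.resize(t[150:175,270:370,::-1],None,fx=7,fy=7,interpolation=cv2.INTER_CUBIC)
b=cv2.resize(t[150:216,270:370,::-1],None,fx=7,fy=7,interpolation=cv2.INTER_CUBIC)
b=b[:,:400]; a=a[:,:400]
cv2.imwrite('pics/c9.png',np.hstack([b,cv2.copyMakeBorder(a,0,b.shape[0]-a.shape[0],0,0,cv2.BORDER_CONSTANT)]))
E
```

```text
time_s: 12.8
tcp_pos: [0.4604, -0.2712, 0.1461][ WARN:0@20.959] global loadsave.cpp:1063 imwrite_ Unsupported depth image for selected encoder is fallbacked to CV_8U.
```

View pics/c9.png

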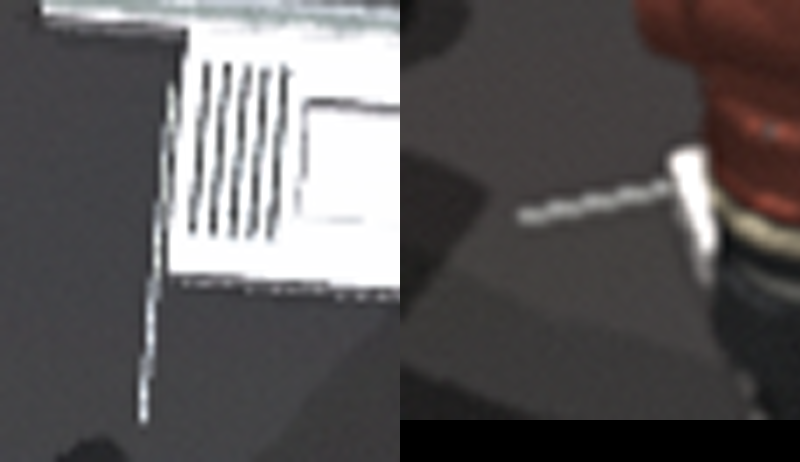

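Top view: the line runs from (143,422) to (173,88) in the crop, just left of the tray's leading edge, which runs from (186,40) to (170,270). I'll fit both at subpixel level.

```bash
python3 - <<'E'
from h import *
t=np.load('rel.npz')['t'].mean(2)
L=[];
for v in range(191,209):   # line only
    c=270+(143+(422-(v-150)*7)*30/334)/7
    u=np.arange(int(c)-3,int(c)+5); p=t[v,u]-np.median(t[v,u[0]-4:u[0]]); p=np.clip(p-8,0,None)
    L.append(onplane('top',(u*p).sum()/p.sum(),v,0))
L=np.array(L); k=np.polyfit(L[:,0],L[:,1],1); print('line y=',k,'yaw',np.arctan(k[0]),'rms',(L[:,1]-np.polyval(k,L[:,0])).std())
E=[]
for v in range(158,187):
    c=270+(186-(v*7-1050-40)*16/230)/7
    u=np.arange(int(c)-1,int(c)+5); p=t[v,u]; hi=p[3:].max(); th=(hi+55)/2
    i=[i for i in range(len(u)-1) if p[i]<th<=p[i+1] and p[i+1:].min()>th*.8]
    if i: i=i[-1]; E.append(onplane('top',u[i]+(th-p[i])/(p[i+1]-p[i]),v,.03))
E=np.array(E);r=E[:,1]-np.polyval(np.polyfit(E[:,0],E[:,1],1),E[:,0]);E=E[abs(r)<.0015]
e=np.polyfit(E[:,0],E[:,1],1);print('edge',e,len(E),'yaw',np.arctan(e[0]),'x range',E[:,0].min(),E[:,0].max())
for x in(.52,.572,.61):print(x,'gap mm',1e3*(np.polyval(k,x)-np.polyval(e,x)))
# front corner / near edge of tray & other (rear) end, length check
row=t[175,290:350].round().astype(int);print(row)
E
```

```text
line y= [-0.05414866  0.11176204] yaw -0.05409582632008249 rms 0.0005355087010927035
edge [-0.09042562  0.11361557] 6 yaw -0.09018035489129622 x range 0.581535078742317 0.6189509662130963
0.52 gap mm 17.01049457317942
0.572 gap mm 18.89689651792975
0.61 gap mm 20.275421016016516
[ 69  68  67 185 127 254 254 232 115 254 180 141 254 132 202 254  84 239
 253  81 254 254 228 208 254 254 254 254 254 254 254 254 254 254 254 254
 254 254 250 250 247 254 254  84 254 240 124 254 192 109 254 130 207 254
 122 238 254 254  81  67]
```

```bash
python3 - <<'E'
from h import *
t=np.load('rel.npz')['t'].mean(2)
for v in range(155,190,3): print(v,t[v,289:301].round().astype(int),t[v,344:354].round().astype(int))
k=[-0.05414866,0.11176204]
E=[]
for v in range(158,189):
    p=t[v]; i=[i for i in range(344,353) if p[i]>=160>p[i+1]]
    if i: i=i[-1]; E.append(onplane('top',i+(p[i]-160)/(p[i]-p[i+1]),v,.03))
E=np.array(E); e=np.polyfit(E[:,0],E[:,1],1)
r=E[:,1]-np.polyval(e,E[:,0]);E=E[abs(r)<.002];e=np.polyfit(E[:,0],E[:,1],1);print(e,len(E),r.std())
a=np.arctan(np.polyfit(E[:,0],E[:,1],1)[0]);x=.572
rear=np.array([x,np.polyval(e,x)]);lead=rear+.19*np.array([-np.sin(-.054),np.cos(.054)])
print('rear',rear,'lead',lead,'gap mm',1e3*(np.polyval(k,lead[0])-lead[1])*np.cos(.054))
E
```

```text
155 [ 70  68  67  76  89  86  84  91 254 254 254 254] [165 165 159 161 171 159 158 172 169 166]
158 [ 69  68  67  69  62  64  54 189 254 254 227 253] [254 254 254 254 253 132 106 108 107 130]
161 [ 68  68  68  67  67  82  59 236 254 253  82 254] [254 250 254 254 253  89  62  63  62  62]
164 [ 67  66  66  67  68 186 130 254 254 232 121 254] [240  68 254 254 228  78  68  68  69  69]
167 [ 68  68  66  67  90 184 150 254 254 126 181 254] [232 120 254 254 189  76  67  66  68  67]
170 [ 68  68  67  68 132 127 240 254 254 102 237 253] [176 171 254 254 126  68  65  69  67  68]
173 [ 67  66  68  69 187  71 254 254 241  69 254 234] [126 237 254 254 116  69  66  68  67  69]
176 [ 67  69  68  68 180 128 254 254 194 112 254 134] [ 85 237 254 254  81  67  68  68  68  67]
179 [ 68  68  68 132 128 183 246 250 129 206 253 115] [ 70 254 254 239  80  67  68  68  67  68]
182 [ 67  67  67 196 118 233 254 254  86 246 240  72] [117 253 253 177  70  65  68  67  67  68]
185 [ 67  67  68 188  71 254 254 254 254 254 254 254] [143 249 249  85  67  67  67  68  67  67]
188 [ 68  65  68 175  78 224 249 250 251 250 250 251] [250 250 252  80  57  58  59  57  57  57]
[-0.06754597 -0.07835155] 31 0.0005614016735580962
rear [ 0.572      -0.11698784] lead [0.58225501 0.07273521] gap mm 7.487574691082002
```

```bash
python3 - <<'E'
from h import *
k=[-0.05414866,0.11176204]
for v,l,e in((164,294.05,295.17),(170,293.5,294.57),(173,293.0,294.48),(176,292.95,294.18),(182,292.1,293.6)):
    P=onplane('top',l,v,0);Q=onplane('top',e,v,.03)
    print(v,'line',P.round(4),'resid mm',1e3*(P[1]-np.polyval(k,P[0])),'edge',Q.round(4),'gap',1e3*(np.polyval(k,Q[0])-Q[1]))
E
```

```text
164 line [0.6084 0.0783 0.    ] resid mm -0.5551390210421364 edge [0.5999 0.0727 0.03  ] gap 6.602986826001079
170 line [0.5855 0.0795 0.    ] resid mm -0.5244790813656863 edge [0.5775 0.0741 0.03  ] gap 6.381882016636392
173 line [0.5741 0.081  0.    ] resid mm 0.31180299740674045 edge [0.5664 0.0741 0.03  ] gap 7.022071188280438
176 line [0.5628 0.0808 0.    ] resid mm -0.49400456240708546 edge [0.5553 0.0748 0.03  ] gap 6.9112178374439175
182 line [0.5402 0.0831 0.    ] resid mm 0.6260262590191829 edge [0.5332 0.0761 0.03  ] gap 6.761643158842742
```

The gap is 6.8 mm by the edges and 6.9 mm by the TCP, so they agree. I'll go back to the well.

In the tool's units: 0.005 rad / 4 = 0.0013.

```bash
echo '[[0,-0.03,0,0,0.25],[0.01,-0.06,0,0,0.25],[0.02,-0.1,0,0,0.25],[0.03,-0.14,0,0,0.25],[0.05,-0.18,0,0,0.25],[0.07,-0.22,0,0,0.25],[0.099,-0.248,0,0,0.25],[0.099,-0.248,0,0.0013,0.25]]' | python3 -m creep| grep -E 'tcp|ori'
echo '[[0,0,0,0,0.25],[0,0,0,0,0.25],[0,0,0,0,0.25]]' | python3 -m creep| grep -E 'tcp|ori|ft'
python3 -c "
from h import *
shift(.571,-.0213,.017,-.05)"
```

```text
tcp_pos: [0.5736, -0.0163, 0.1455]
orientation: [-3.14, -0.001, -0.045]
tcp_pos: [0.5707, -0.0224, 0.1465]
orientation: [3.141, 0.0, -0.05]
ft_force: [0.0, 0.0, 0.6]
t 14.1167 dx dy dz [ 0.0002 -0.0011  0.1295] turn -0.0005
```

```bash
echo '[[0,-0.001,0.03,0,0.25],[0,-0.001,0.06,0,0.25],[0,-0.001,0.09,0,0.25],[0,-0.001,0.11,0,0.25],[0,-0.001,0.125,0,0.25],[0,-0.001,0.129,0,0.25],[0,-0.001,0.129,0,0.25],[0,-0.001,0.129,0,0.25]]' | python3 -m creep| grep -E 'tcp|ori|ft'
echo '[[0,0,0,0,0.5],[0,0,0,0,0.5],[0,0,0,0,0.5],[0,0,0,0,0.5]]' | python3 -m creep 20
```

```text
tcp_pos: [0.5716, -0.0217, 0.0185]
orientation: [3.141, -0.001, -0.051]
ft_force: [0.2, -0.3, 0.7]
time_s: 15.12
tcp_pos: [0.5721, -0.0213, 0.0186]
orientation: [3.141, -0.002, -0.05]
ft_force: [-2.1, -1.3, 6.1]
grip_width: 0.474
gripper_force: 20.4
```

```bash
echo '[[0.0004,0,0,0,0.5],[0.0008,-0.001,0,0,0.5],[0.0008,-0.002,0,0,0.5],[0.0008,-0.003,0,0,0.5],[0.0008,-0.004,0,0,0.5]]' | python3 -m creep| grep -E 'tcp|ori|ft'
```

```text
tcp_pos: [0.5728, -0.0185, 0.0186]
orientation: [3.138, -0.001, -0.051]
ft_force: [-4.0, -7.6, 7.8]
```

```bash
echo '[[0,-0.001,0,0,0.5],[0,-0.002,0,0,0.5],[0,-0.003,0,0,0.5],[0,-0.0038,0,0,0.5],[0,-0.0038,0,0,0.5],[0,-0.0038,0,0,0.5]]' | python3 -m creep| grep -E 'tcp|ori|ft'
echo '[[0,0.0003,0,0,0.25],[0,0.0003,0,0,0.25],[0,0,0,0,0.25],[0,0,-0.02,0,0.25],[0,0,-0.05,0,0.25],[0,0,-0.09,0,0.25],[0,0,-0.13,0,0.25]]' | python3 -m creep| grep -E 'tcp|ori|ft'
echo '[[-0.03,0.03,0,0,0.25],[-0.06,0.06,0,0,0.25],[-0.08,0.09,0,0,0.25],[-0.09,0.13,0,0,0.25],[-0.1,0.17,0,0,0.25],[-0.1,0.21,0,0,0.25],[-0.1,0.25,0,0,0.25],[-0.1,0.25,0,0,0.25]]' | python3 -m creep| grep -E 'tcp|time'
python3 - <<'E'
from h import *
t3=np.mean([grab('top')[0] for _ in range(4)],0);t=t3.mean(2)
k=[-0.05414866,0.11176204]
for v in range(158,192,3): print(v,t[v,288:300].round().astype(int),t[v,342:352].round().astype(int))
E=[]
for v in range(158,189):
    p=t[v]; i=[i for i in range(340,351) if p[i]>=160>p[i+1]]
    if i: i=i[-1]; E.append(onplane('top',i+(p[i]-160)/(p[i]-p[i+1]),v,.03))
E=np.array(E); e=np.polyfit(E[:,0],E[:,1],1);x=.572
r=np.array([x,np.polyval(e,x)]);l=r+.19*np.array([.054,.9985]);print(e,'gap(rear-based; before 7.5)',1e3*(np.polyval(k,l[0])-l[1]))
cv2.imwrite('pics/c10.png',cv2.resize(t3[145:215,270:370,::-1],None,fx=7,fy=7,interpolation=cv2.INTER_CUBIC).clip(0,255).astype(np.uint8))
E
```

```text
tcp_pos: [0.573, -0.0146, 0.0186]
orientation: [3.138, -0.001, -0.051]
ft_force: [-3.6, -7.2, 7.5]
tcp_pos: [0.5714, -0.0125, 0.1478]
orientation: [-3.141, 0.002, -0.05]
ft_force: [0.5, 0.5, 0.4]
time_s: 17.28
tcp_pos: [0.4593, -0.2636, 0.1471]
158 [ 68  67  67  66  68  58  84 254 254 228 229 254] [254 254 254 254 254 138 119 119 105 107]
161 [ 68  67  69  68  68  58 225 254 253 119 227 252] [254 252 253 254 254  79  60  62  62  61]
164 [ 68  68  68  67  64  60 254 254 241  71 254 234] [254  84 237 254 253  78  67  69  67  69]
167 [ 68  68  68  67  60 124 254 254 232 120 254 132] [237  68 254 254 240  80  67  68  68  67]
170 [ 67  68  68  65  60 188 254 254 132 193 254 123] [241 121 254 254 189  71  68  68  67  67]
173 [ 66  67  68  58  58 239 254 254  84 246 241  71] [192 170 254 254 128  71  67  65  68  67]
176 [ 67  66  69  59  58 254 254 241  90 254 195 119] [131 238 254 254 119  68  67  67  67  67]
179 [ 67  67  67  58  75 238 249 150 139 249 128 168] [ 86 237 254 254  93  67  67  68  67  66]
182 [ 69  66  64  58 189 254 254 143 238 254  86 246] [ 66 252 253 232  79  67  66  67  67  67]
185 [ 67  67  60  58 246 254 254 254 254 254 254 254] [ 99 248 250 150  66  67  66  67  67  67]
188 [ 68  68  57  57 214 224 226 230 250 251 251 250] [250 250 249  80  61  58  58  58  58  60]
191 [ 68  69  67 133 134  68  63  63  63  64  65  64] [242 246 249  71  58  57  60  57  57  57]
[-0.0614509  -0.07523617] gap(rear-based; before 7.5) 0.904530993164343
```

View pics/c10.png

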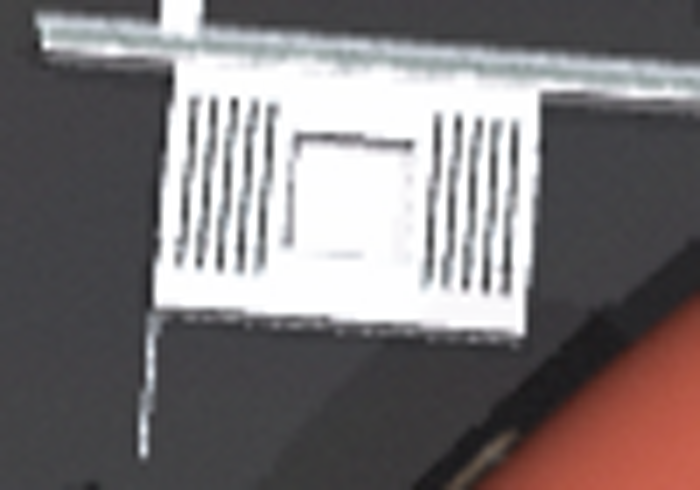

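Top view: the tray is square against the guard, and its leading end is on the line to within about 1 mm (0.9 mm short measured from the rear edge, about 0.2 mm by the TCP). I'm handing it in.

```bash
python3 -c "
from cell import ctrl
print(ctrl.finish_job())"
```

```text
the job is handed in; nothing more can be done
None
```

I handed in the job at about 17 s of robot time: the tray rests square against the guard with its leading end within about 1 mm of the line, and I estimate the tray pressed the guard with about 5 N; no verdict was printed.

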